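Swing the field probe over the heat sink and lower it

TASK

With a fingertip, push the probe arm of the stand round until the probe hangs over the middle of the finned heat sink on the circuit board and leave it there; only then push the stand's small lever round to its stop, which lowers the probe to just above the heat sink. Only push, never pinch the arm or the lever, do not touch the board, and leave the loose things around it where they are.

Things in the scene. Friction and masses are not known exactly. Their poses are not given: they have to be found in the camera images.
- post_axis (a point): fixed point on the upright axis of the probe stand's post, 115 mm above the bench, mid-height of the raised arm; its axes are the stand's: z up, x and y turned from the world's by up to 0.2 rad. The stand is bolted down. Post sleeve 42 mm, arm hub 38 mm across; the knob on the hub reaches 142 mm above the bench
- probe_arm (a joint): turn of the arm about the post, rad, counter-clockwise from above positive; at 0 the arm points along the stand's -x; range -0.9 to 1.6. Starts between 0.85 and 1.25 and must turn clockwise (value falls) to reach the heat sink. Stiff hinge (0.10 N m, about 1 N at 100 mm): the arm stays where it is left
- probe_tip (a point): lowest point of the hanging probe, 130 mm from the post's axis, 60 mm above the bench when raised (15 mm above the heat sink), 48 mm when lowered (3 mm above it). The probe's handle above the tip is 16 mm square
- bar_left: half of the arm bar and probe handle, split along the middle: the arm frame's +y side, leading as the arm turns clockwise. The whole bar is aluminium, level, 16 mm wide, 20 mm high (105 to 125 mm above the bench raised, 12 mm lower when lowered), reaching 148 mm from the axis. Origin on the post's axis at bench level (raised); the arm points along this body's -x
- bar_right: the other half of the bar: the arm frame's -y side, the one to push on to turn it clockwise. Origin and axes as for bar_left
- heat_sink (a point): centre of the top of the finned aluminium heat sink (32 mm square, 31 mm tall with its chip, by far the tallest part on the board), 45 mm above the bench, 130 mm from the post's axis, so exactly under the probe's arc; at an arm joint value between -0.45 and 0.35
- board: green circuit board, 100 x 110 mm, fixed on 12 mm brass standoffs, with the heat sink, a flat shield can, two capacitors, a white header and small parts. Origin on the bench under the post's axis; the board's centre lies 115 mm along its -x and the heat sink 130 mm along its -x
- lever_hinge (a point): fixed point on the upright axis of the lever, at the lever's mid-height, 106 mm above the bench; the lever stands on a grey lift housing (55 mm square, 84 mm tall) on the stand's base plate, 10 mm along the stand's x and 110 mm along its y from the post
- lever (a joint): turn of the lowering lever, rad, counter-clockwise seen from above positive; starts at 0 (probe raised; lever points 1.745 rad counter-clockwise from the stand's +x, so away from the post), stop at 1.15 (probe lowered 12 mm). It takes about 0.10 to 0.15 N m (some 2 N at 60 mm), and stays where it is left
- lever_end (a point): outer end of the lever at mid-height, 85 mm from its hinge axis. The lever is a level steel bar 14 mm wide, 18 mm high (97 to 115 mm above the bench), with a 20 mm wide, 22 mm high black block as its last 12 mm (73 to 85 mm from the axis)
- lever_left: one half of the lever, split along its middle: its leading side as it turns counter-clockwise. Origin on the lever's axis at the bench; the lever points along this body's x
- lever_right: the other half: the side to push on to turn counter-clockwise. Origin on the lever's axis at the bench; the lever points along this body's x
- jar: clear screw jar with black lid, 36 mm across, 44 mm tall, loose, beside the board under the probe arm's starting side; origin under its centre
- adapter: brass coaxial adapter, 20 mm across, 28 mm tall, loose on the stand's base plate between sleeve and lift housing; origin under its centre
- screwdriver: black-handled screwdriver 170 mm long, loose, lying on the bench on the lever's side of the board; origin under its middle, x along the shaft
- dongle: blue interface box, 62 x 100 x 28 mm, loose; origin under its centre
- flask: white plastic bottle, 56 mm across, 140 mm tall, loose; origin under its centre
- tray: grey divided parts tray, 100 x 140 x 30 mm, loose; origin under its centre
- mug: white mug, 76 mm across, 90 mm tall, loose; origin under its centre
Things that resemble listed ones, but are neither listed nor needed, are in the scene too. Of the things like the board, leave any that is purple; of the rest the smaller one is meant.

How it is judged:
By the outcome, as a careful person would: the job done as asked, in the order asked, and still so for the second after the job is handed in, with the robot touching nothing.
It also fails if it takes over 56 s, if anything falls off the work surface, if the arm or the gripper's body presses on something with over 40 N, if the wrist force passes 120 N, or if a joint passes its speed limit or range.

ROBOT

A 6-joint arm with a two-finger parallel gripper is mounted at the origin on the work surface. World frame = base frame: x ahead of the robot, y to its left, z up, the work surface at z = 0. Lengths are in m, angles in rad, forces in N, time in s.
With the tool pointing down it reaches from about 0.25 to 0.85 m from the base axis. Payload 12.5 kg.
Tool frame: the origin (TCP) lies midway between the tips of the shut fingers; the grasp point (between the pads) lies ctrl.grip_depth behind it (ctrl.grip_depth is the distance from the TCP to the grasp point, in m); z points along the fingers, y is the line along which they close (so a half turn about z gives the same grasp; the last joint's range is limited). The gripper opens to 93 mm and grips with 3 to 60 N. Pads are 15 mm wide; open, the fingers measure 128 mm over their backs; the gripper's body (75 mm by 188 mm) begins 65 mm behind the grasp point.
Start: joints at [-1.262, 0.351, 1.652, -0, 1.139, -0.085], TCP at [0.211, -0.508, 0.219] pointing down, gripper open.
Joint ranges: [-2.75, 2.75], [-0.79, 2.1], [0.01, 2.65], [-1.57, 4.71], [0.07, 3.14], [-2.87, 2.87]. Speed limits (rad/s): [2.22, 2.22, 2.79, 3.14, 3.14, 3.14].

INTERFACE

Orientations are given as a unit quaternion [w, x, y, z].
In Python, from station import ctrl gives the robot as it stands.
- The arm moves only by the tool drive_tool, never from a script. Its argument "plan" is a list of rows, each a list of 6 numbers: the shift along the world's x, y, z in cm, then the turn, a rotation vector about the world's x, y, z in degrees. A call has 1 to 12 rows; each row is the pose to reach, as a shift and turn from the pose commanded when the call began; what a row does not reach only later rows make up. A row lasts 1/12 s, in which the tool goes at most 41.7 mm and 7.16 degrees, less where a joint would pass 70% of its speed; a pose out of reach is approached as far as the arm can. A call with a gripper value outside its range is refused whole. "gripper" is the opening, from 0 (shut) to 1 (fully open), set as the call begins (left out, the last holds). The fingers move at their own pace and stop on an object; "newtons" is the grip in N (left out, the last holds). Time passes only in rows, so rows that repeat a pose let the fingers close. It gives the time, the measured TCP pose, the force, the opening and the grip force at its end, in the units of the state.
- ctrl.read_state(): the state, without advancing time (a new reading comes with each control period).
- ctrl.get_image(name): name is "scene" or "top"; returns the picture (420x560x3 uint8, red, green, blue); there is no depth.
- ctrl.camera_params(name): a dict with "vertical_fov" (degrees; the focal length in pixels is half the picture's height over the tangent of half this angle, whatever the lens; pixels are square), "cx", "cy" (the principal point, pixels), "rvec" (rotation vector, rad) and "tvec" (3), from world to camera coordinates, as OpenCV has them. Camera axes: x right, y down, z forward; pixel columns grow to the right and rows downward; lengths in m; the calibration is good to about 2 mm. A picture is of the moment at which its call begins. camera_params takes no time and is no camera call.
- ctrl.job_done(): hands the job in; it is judged then, once.
The state is a dict: "time_s": time; "joint_pos": joint angles; "joint_vel": joint speeds; "effort": joint torques, N m; "position": TCP position; "eef_rot": TCP orientation; "contact_force": force on the tool from outside, world axes, zero at the start; "torque": the same for the moment, N m; "opening": finger opening in m; "gripper_force": force on a finger pad.
Only numpy, scipy, OpenCV 4.12 (cv2) and the standard library are available. Lean on these libraries where they do the work, as an engineer would, in place of code of your own. Each camera call takes 0.05 s, during which the arm holds its last target. There are 200 camera calls.

## Working session

There is one attempt and no reset: what is moved stays moved. The work goes in short steps, Python scripts to look and compute and a tool call to move; the robot and the scene stay as the last step left them, time stands still between calls to the robot, and variables do not carry over. Pictures are saved under pics/ and viewed, at most 10 in all, crops included, and the job is handed in when it is done.

Besides the shell and the picture viewer there is one more tool, called after "Request:" as name(argument=value, ...) on one line, values as JSON. drive_tool: Moves the arm, as the interface text tells. Its arguments: {"type":"object","properties":{"plan":{"type":"array","items":{"type":"array","items":{"type":"number"}}},"gripper":{"type":"number"},"newtons":{"type":"number"}},"required":["plan"]}

```bash
mkdir -p pics; cat > h.py <<'E'
import numpy as np, cv2
from station import ctrl
def cam(n):
    p=ctrl.camera_params(n); f=210/np.tan(np.radians(p['vertical_fov'])/2)
    K=np.array([[f,0,p['cx']],[0,f,p['cy']],[0,0,1]]); return K,np.array(p['rvec'],float),np.array(p['tvec'],float),p
def proj(n,P):
    K,r,t,_=cam(n); return cv2.projectPoints(np.array(P,float).reshape(-1,1,3),r,t,K,None)[0][:,0]
def ray(n,uv):
    K,r,t,_=cam(n); R=cv2.Rodrigues(r)[0]; d=R.T@np.linalg.inv(K)@[uv[0],uv[1],1]; return -R.T@t,d
def onz(n,uv,z):
    c,d=ray(n,uv); return c+d*(z-c[2])/d[2]
def save(n,name,box=None,s=1):
    im=ctrl.get_image(n)[:,:,::-1]
    cv2.imwrite('pics/raw_'+name+'.png',im)
    if box: im=im[box[1]:box[3],box[0]:box[2]]
    cv2.imwrite('pics/'+name+'.png',cv2.resize(im,None,fx=s,fy=s,interpolation=cv2.INTER_CUBIC))
E
python3 - <<'E'
from h import *
for n in('top','scene'):
    p=cam(n)[3];print(n,p,ray(n,(280,210)))
    save(n,n+'0',None,1.4)
print(ctrl.grip_depth)
E
```

```text
top {'vertical_fov': 55.210447742308375, 'cx': 272.44094380319933, 'cy': 207.47039306388953, 'rvec': array([ 2.15247243, -2.12383984,  0.10205263]), 'tvec': array([0.05003112, 0.64123732, 1.14799553])} (array([0.48684409, 0.01677608, 1.22240891]), array([ 0.12311852,  0.01626162, -0.99245722]))
scene {'vertical_fov': 55.21943835023001, 'cx': 274.1900763805583, 'cy': 213.71531040296452, 'rvec': array([ 2.27191064,  1.2963249 , -0.39782945]), 'tvec': array([-0.34081953, -0.41158453,  1.40726   ])} (array([ 1.13810771, -0.26242041,  0.9496246 ]), array([-0.47509179,  0.28646384, -0.83217862]))
0.0188
```

View pics/top0.png

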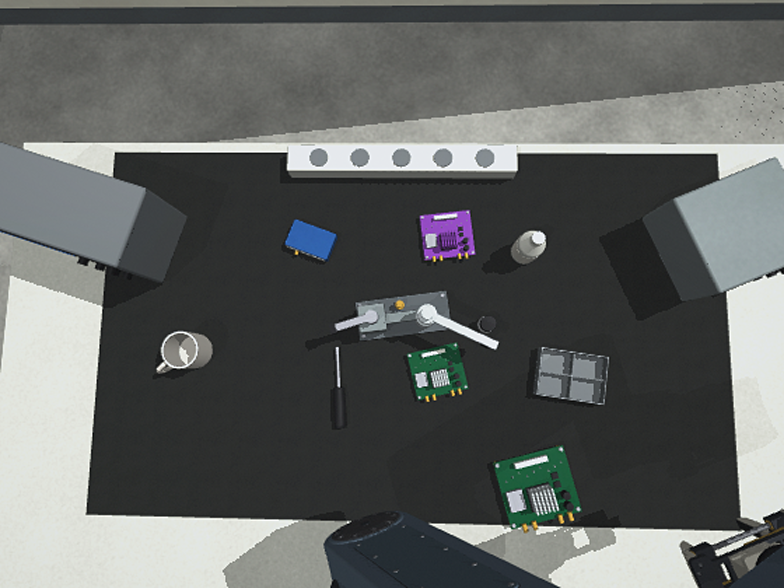

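View pics/scene0.png

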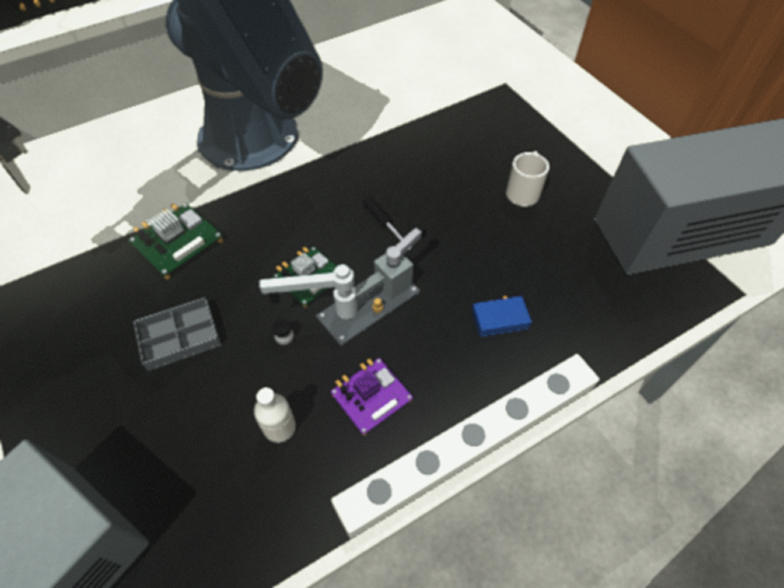

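The three boards, in top0 pixels:
- Green at (437,372), beside the stand and smaller.
- Green at (538,487), larger.
- Purple at (447,237).

The small green one at (437,372) fits: it isn't purple, it is the smaller of the other two, and it lies along the stand's -x. The post is at (427,315), the arm end at (497,345), the lever runs from (372,317) to (337,326), and the jar is at (487,324). I'll confirm in a crop.

```bash
python3 - <<'E'
from h import *
save('top','topc',(225,195,385,300),5)
save('scene','scc',(175,150,310,250),5.9)
E
```

```text
(no output)
```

View pics/topc.png

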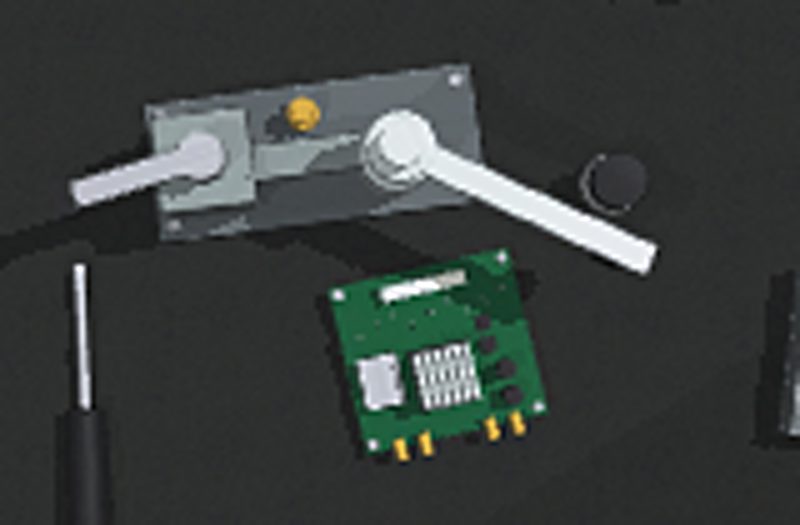

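View pics/scc.png

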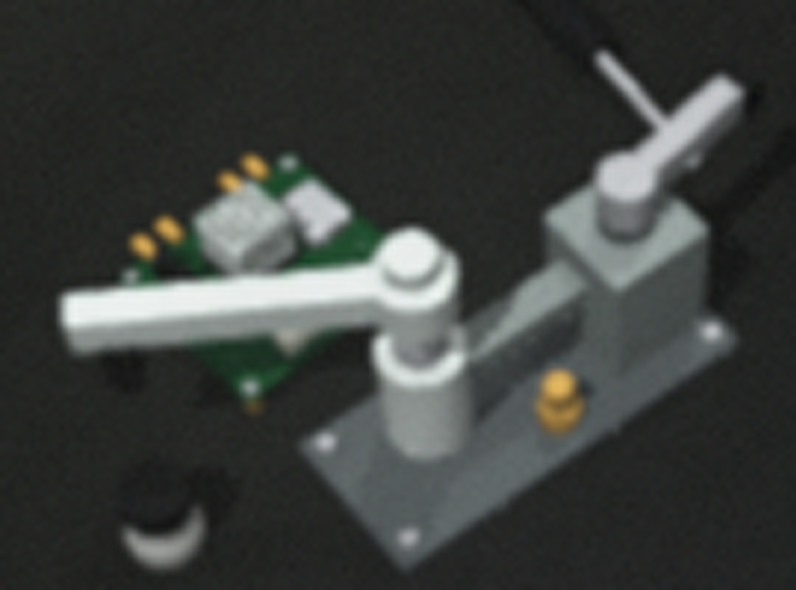

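The crop confirms the small green board. The heat sink is at crop (448,377), the post knob at (408,137), the arm end at (645,257), the lever hub at (202,155) and the lever end at (75,192).

```bash
cat >> h.py <<'E'
def rc(u,v,s=5,o=(225,195)): return ((u+.5)/s-.5+o[0],(v+.5)/s-.5+o[1])
def tri(uvt,uvs):
    c1,d1=ray('top',uvt);c2,d2=ray('scene',uvs)
    d1/=np.linalg.norm(d1);d2/=np.linalg.norm(d2)
    a=np.linalg.lstsq(np.c_[d1,-d2],c2-c1,rcond=None)[0]
    p,q=c1+a[0]*d1,c2+a[1]*d2; return (p+q)/2,np.linalg.norm(p-q)
E
python3 - <<'E'
from h import *
S=lambda u,v: rc(u,v,5.9,(175,150))
im=cv2.imread('pics/raw_topc.png'); hsv=cv2.cvtColor(im,cv2.COLOR_BGR2HSV)
m=cv2.inRange(hsv,(45,90,30),(85,255,255)); 
cs=[c for c in cv2.findContours(m,0,2)[0] if cv2.contourArea(c)>300]
for c in cs:
    b=cv2.boxPoints(cv2.minAreaRect(c)); P=np.array([onz('top',x,.0136)[:2] for x in b]); print('board',P.mean(0).round(4),np.linalg.norm(P[1]-P[0]).round(4),np.linalg.norm(P[2]-P[1]).round(4),P.round(3).tolist())
post=onz('top',rc(408,135),.142); 
hs=onz('top',rc(448,377),.045)
ends=[onz('top',rc(*p),.125) for p in((657,245),(637,273))]; end=sum(ends)/2
lev=onz('top',rc(204,153),.118); le=onz('top',rc(76,193),.116)
print('post',post,tri(rc(408,135),S(412,253)))
print('hs',hs,np.linalg.norm((hs-post)[:2]),tri(rc(448,377),S(246,222)))
print('end',end,np.linalg.norm((end-post)[:2]),'w',np.linalg.norm(ends[0]-ends[1]))
print('lever',lev,tri(rc(204,153),S(627,177)),np.linalg.norm((lev-post)[:2]))
print('lend',le,np.linalg.norm((le-lev)[:2]))
def ang(v):return np.degrees(np.arctan2(v[1],v[0]))
a0=ang(lev-post)-np.degrees(np.arctan2(110,10)); print('stand yaw',a0)
print('arm',ang(end-post),'joint',np.radians(ang(end-post)-180-a0)%6.283,'hs',ang(hs-post),'lever',ang(le-lev),'rel',np.radians(ang(le-lev)-a0))
for n,u,h in(('jar',(615,182),.044),('adapter',(303,112),.028)):print(n,onz('top',rc(*u),h))
E
```

```text
board [ 0.2418 -0.2664] 0.1541 0.1374 [[0.288, -0.175], [0.329, -0.324], [0.195, -0.356], [0.155, -0.21]]
board [ 0.4742 -0.0609] 0.1122 0.101 [[0.51, 0.005], [0.537, -0.104], [0.439, -0.127], [0.412, -0.019]]
post [ 0.59018462 -0.036524    0.142     ] (array([ 0.58993309, -0.03568242,  0.14723048]), np.float64(0.0012686714124426597))
hs [ 0.45935436 -0.06503022  0.045     ] 0.1338998173247111 (array([ 0.45941138, -0.06494278,  0.03973407]), np.float64(0.0009728600367370167))
end [ 0.52607924 -0.16666015  0.125     ] 0.14506866212201763 w 0.01874481793392588
lever [0.58111087 0.07461703 0.118     ] (array([0.58137627, 0.07502578, 0.1168178 ]), np.float64(0.000765052353915309)) 0.11151081743086713
lend [0.55821056 0.14517024 0.116     ] 0.07417667519231444
stand yaw 9.86180813643108
arm -116.22497145912992 joint 0.9407778992312634 hs -167.70810714386016 lever 107.9825021628936 rel 1.712529175103703
jar [ 0.57349669 -0.16209814  0.044     ]
adapter [0.6141141  0.02053134 0.028     ]
```

```bash
python3 - <<'E'
from h import *
from scipy.spatial.transform import Rotation as R
s=ctrl.read_state(); q=s['eef_rot']; M=R.from_quat([q[1],q[2],q[3],q[0]]).as_matrix(); print(s['time_s'],s['position'],M.round(3),s['opening'])
E
```

```text
0.2 [ 0.21100977 -0.50770144  0.21831506] [[ 0.923  0.384 -0.   ]
 [ 0.384 -0.923  0.001]
 [ 0.    -0.001 -1.   ]] 0.09314186842617293
```

Request:
drive_tool(plan=[[4,4,0,0,0,6],[8,8,0,0,0,12],[12,12,0,0,0,18],[16,16,0,0,0,24],[19,18,0,0,0,30],[22,21,0,0,0,36],[25,24,0,0,0,41],[28,27,0,0,0,41],[31,29,0,0,0,41],[34,32,0,0,0,41],[36.5,34.5,0,0,0,41],[38,36,0,0,0,41]], gripper=0, newtons=5)

```text
time_s: 1.2
position: [0.5752, -0.1625, 0.2185]
eef_rot: [-0.0, 0.85, 0.527, -0.0]
contact_force: [0.2, -1.4, 0.8]
opening: 0.0175
gripper_force: 0.0
```

Request:
drive_tool(plan=[[0,0,0,0,0,0],[0,0,0,0,0,0],[0,0,-3,0,0,0],[0,0,-6,0,0,0],[0,0,-9,0,0,0],[0,0,-11,0,0,0],[0,0,-11.8,0,0,0],[0,0,-11.8,0,0,0],[0,0,-11.8,0,0,0],[0,0,-11.8,0,0,0]])

```text
time_s: 2.03
position: [0.5747, -0.165, 0.1023]
eef_rot: [0.001, 0.85, 0.526, 0.001]
contact_force: [-0.7, 0.3, -0.1]
opening: 0.0007
gripper_force: 0.0
```

```bash
python3 - <<'E'
from h import *
save('top','t2',(225,195,385,300),5)
s=ctrl.read_state(); print(s['position'],s['eef_rot'],s['opening'],s['contact_force'])
E
```

```text
[ 0.57470212 -0.16483582  0.10226879] [9.98053652e-04 8.50145756e-01 5.26545925e-01 7.66482759e-04] 0.000648940705172546 [ 0.33000353 -1.05283999  0.09082082]
```

View pics/t2.png

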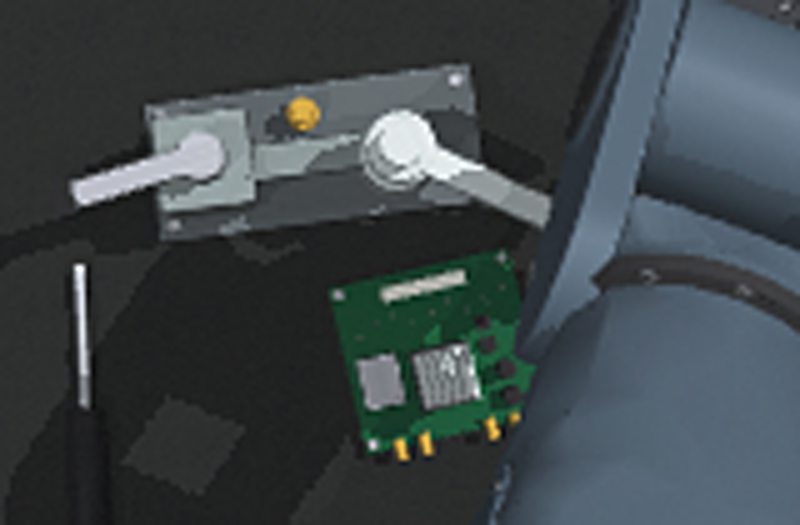

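```bash
cat >> h.py <<'E'
def arc(c,r,d,ths,th0):
    p=ctrl.read_state()['position']; out=[]
    for t in ths:
        a=np.radians(t); q=np.array(c)+r*np.array([np.cos(a),np.sin(a)])+d*np.array([-np.sin(a),np.cos(a)])
        out.append([*(100*(q-p[:2])).round(1).tolist(),0,0,0,t-th0])
    for o in out: print(o)
E
python3 - <<'E'
from h import *
arc((.590,-.036),.1,.0255,[-116,-120,-124,-128,-132,-136,-140,-144,-148,-152,-156],-116)
E
```

```text
[-0.6, 2.8, 0, 0, 0, 0]
[-1.3, 2.9, 0, 0, 0, -4]
[-1.9, 3.2, 0, 0, 0, -8]
[-2.6, 3.4, 0, 0, 0, -12]
[-3.3, 3.7, 0, 0, 0, -16]
[-3.9, 4.1, 0, 0, 0, -20]
[-4.5, 4.5, 0, 0, 0, -24]
[-5.1, 4.9, 0, 0, 0, -28]
[-5.6, 5.4, 0, 0, 0, -32]
[-6.1, 5.9, 0, 0, 0, -36]
[-6.6, 6.5, 0, 0, 0, -40]
```

Request:
drive_tool(plan=[[0.9,2.0,0,0,0,0],[0.1,2.4,0,0,0,0],[-0.6,2.8,0,0,0,0],[-1.3,2.9,0,0,0,-4],[-1.9,3.2,0,0,0,-8],[-2.6,3.4,0,0,0,-12],[-3.3,3.7,0,0,0,-16],[-3.9,4.1,0,0,0,-20],[-4.5,4.5,0,0,0,-24],[-5.1,4.9,0,0,0,-28],[-5.1,4.9,0,0,0,-28],[-5.1,4.9,0,0,0,-28]])

```text
time_s: 3.08
position: [0.5228, -0.1155, 0.1012]
eef_rot: [0.0, 0.952, 0.306, 0.0]
contact_force: [-0.4, 0.1, -0.1]
opening: 0.0003
gripper_force: 0.0
```

```bash
python3 - <<'E'
from h import *
save('top','t3',(225,195,385,300),2.5); save('scene','s3',(175,130,310,250),3.33)
a=cv2.imread('pics/t3.png');b=cv2.imread('pics/s3.png');H=max(a.shape[0],b.shape[0])
cv2.imwrite('pics/c3.png',np.hstack([cv2.copyMakeBorder(x,0,H-x.shape[0],0,0,0) for x in(a,b)])[:,:800])
s=ctrl.read_state(); print(s['position'],s['contact_force'])
E
```

```text
[ 0.5231734  -0.11558002  0.10097368] [ 0.03066761 -0.31109162 -0.5798161 ]
```

View pics/c3.png

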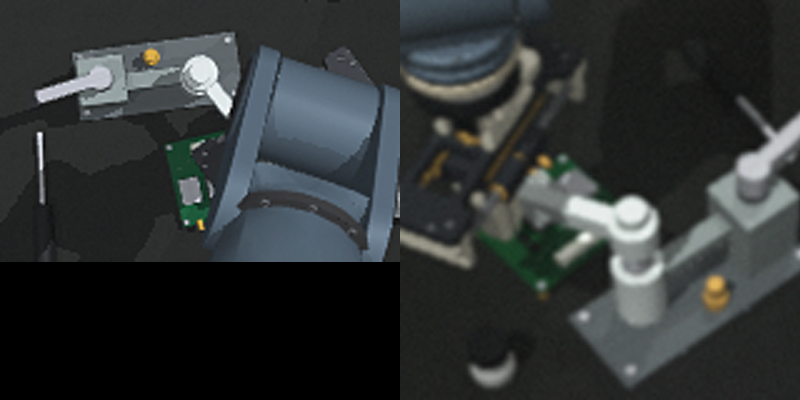

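The arm has turned to about -144° and is following the finger, with the jar still in place at (490,360). I'll push on to about -160°, then back off and measure.

```bash
python3 - <<'E'
from h import *
arc((.590,-.036),.1,.0255,[-148,-152,-156,-160],-144)
arc((.590,-.036),.1,.050,[-160],-144)
E
```

```text
[-0.4, 0.5, 0, 0, 0, -4]
[-0.9, 1.0, 0, 0, 0, -8]
[-1.4, 1.6, 0, 0, 0, -12]
[-1.8, 2.1, 0, 0, 0, -16]
[-1.0, -0.2, 0, 0, 0, -16]
```

Request:
drive_tool(plan=[[-0.4,0.5,0,0,0,-4],[-0.9,1.0,0,0,0,-8],[-1.4,1.6,0,0,0,-12],[-1.8,2.1,0,0,0,-16],[-1.8,2.1,0,0,0,-16],[-1.8,2.1,0,0,0,-16],[-1.0,-0.2,0,0,0,-16],[-0.2,-3,2,0,0,-16],[1,-7,5,0,0,-16],[1,-11,7,0,0,-16],[1,-15,7,0,0,-16],[1,-18,7,0,0,-16]])

```text
time_s: 4.18
position: [0.5338, -0.2981, 0.1726]
eef_rot: [0.001, 0.985, 0.172, 0.001]
contact_force: [0.9, 0.1, -0.2]
opening: 0.0006
gripper_force: 0.0
```

Request:
drive_tool(plan=[[0,-2,0,0,0,0],[0,-4,0,0,0,0],[0,-4,0,0,0,0],[0,-4,0,0,0,0]])

```text
time_s: 4.52
position: [0.5328, -0.3361, 0.1702]
eef_rot: [-0.0, 0.985, 0.17, -0.0]
contact_force: [-1.2, 0.5, -0.3]
opening: 0.0003
gripper_force: 0.0
```

```bash
python3 - <<'E'
from h import *
save('top','t4',(225,195,385,300),5)
s=ctrl.read_state(); print(s['time_s'],s['position'],s['contact_force'])
E
```

```text
4.5667 [ 0.53295688 -0.33511671  0.17032906] [-0.02246831  0.21926992  0.21042084]
```

View pics/t4.png

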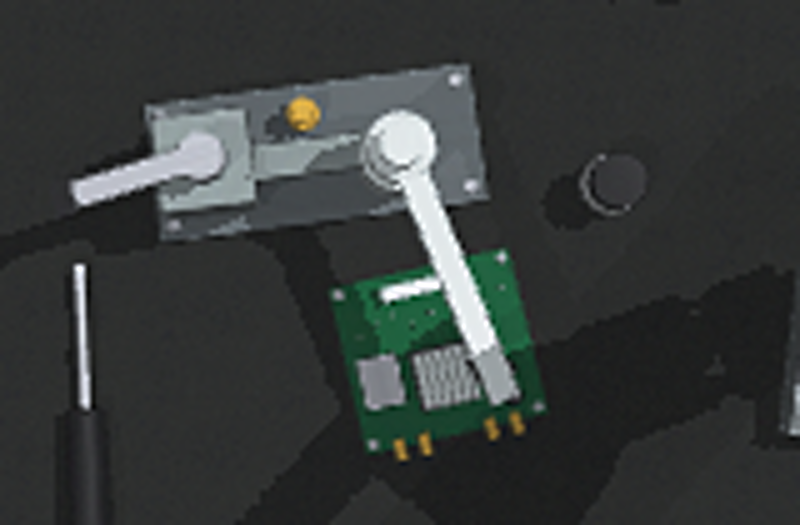

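The bar now ends at corners (489,404) and (520,391), just right of the heat sink, whose centre is (448,377). I'll compute the angle still to go.

```bash
python3 - <<'E'
from h import *
ang=lambda v:np.degrees(np.arctan2(v[1],v[0]))
post=onz('top',rc(407,136),.142)
e=onz('top',rc(505,398),.125)
for c in (post,np.array([.590,-.036,0])):
    print(c[:2],'arm',ang(e-c),np.linalg.norm((e-c)[:2]))
# heat sink by mask
im=cv2.imread('pics/raw_topc.png'); hsv=cv2.cvtColor(im,cv2.COLOR_BGR2HSV)
m=cv2.inRange(hsv,(0,0,90),(180,70,255)); x0,y0=[int(round(v)) for v in rc(405,335)]; x1,y1=[int(round(v)) for v in rc(487,420)]
sub=m[y0:y1,x0:x1]; pts=cv2.findNonZero(sub)[:,0]+[x0,y0]
b=cv2.boxPoints(cv2.minAreaRect(pts.astype(np.float32))); P=np.array([onz('top',x,.045)[:2] for x in b]); hs=P.mean(0)
print('hs',hs,np.linalg.norm(P[1]-P[0]),np.linalg.norm(P[2]-P[1]),'ang',ang(hs-post[:2]),ang(hs-[.59,-.036]),np.linalg.norm(hs-post[:2]))
# expected end pixel (r=.148,z=.125) for given hs ang
for t in(-166,-167,-168,-169):
    a=np.radians(t);u=np.array([np.cos(a),np.sin(a)]);q=proj('top',[[*(post[:2]+.148*u),.125]])[0]; print(t,(q-[225,195]+.5)*5-.5)
E
```

```text
[ 0.58963696 -0.0359889 ] arm -158.76242988827835 0.14920275919945214
[ 0.59  -0.036] arm -158.8167800254569 0.14953718733863988
hs [ 0.45952721 -0.06441161] 0.03327664895828698 0.033679606139521354 ang -167.6772176779054 -167.7151149842054 0.13317807111387642
-166 [470.93465644 405.97048929]
-167 [466.2446565  407.02777139]
-168 [461.53592039 408.00186468]
-169 [456.80996211 408.89245995]
```

```bash
python3 - <<'E'
from h import *
arc((.590,-.036),.1,.060,[-160],-160)
arc((.590,-.036),.1,.032,[-160],-160)
arc((.590,-.036),.1,.0255,[-160,-162,-164,-166,-167,-168,-169],-160)
E
```

```text
[-1.6, 20.9, 0, 0, 0, 0]
[-2.6, 23.5, 0, 0, 0, 0]
[-2.8, 24.1, 0, 0, 0, 0]
[-3.0, 24.4, 0, 0, 0, -2]
[-3.2, 24.7, 0, 0, 0, -4]
[-3.4, 25.0, 0, 0, 0, -6]
[-3.5, 25.2, 0, 0, 0, -7]
[-3.5, 25.3, 0, 0, 0, -8]
[-3.6, 25.5, 0, 0, 0, -9]
```

Request:
drive_tool(plan=[[-0.3,4,0,0,0,0],[-0.6,8,0,0,0,0],[-0.9,12,0,0,0,0],[-1.2,16,0,0,0,0],[-1.4,19,-2,0,0,0],[-1.6,20.5,-5,0,0,0],[-1.6,20.9,-7,0,0,0],[-1.6,20.9,-7,0,0,0],[-1.6,20.9,-7,0,0,0]])

```text
time_s: 5.32
position: [0.5168, -0.1254, 0.1007]
eef_rot: [-0.0, 0.985, 0.171, -0.001]
contact_force: [-0.4, -0.8, 0.2]
opening: 0.0003
gripper_force: 0.0
```

```bash
python3 - <<'E'
from h import *
print(ctrl.read_state()['position'])
arc((.590,-.036),.1,.0255,[-160,-162,-164,-166,-167,-168,-169],-160)
arc((.590,-.036),.1,.050,[-169],-160)
E
```

```text
[ 0.51681542 -0.125423    0.10066597]
[-1.2, 3.1, 0, 0, 0, 0]
[-1.4, 3.4, 0, 0, 0, -2]
[-1.6, 3.7, 0, 0, 0, -4]
[-1.8, 4.0, 0, 0, 0, -6]
[-1.9, 4.2, 0, 0, 0, -7]
[-1.9, 4.4, 0, 0, 0, -8]
[-2.0, 4.5, 0, 0, 0, -9]
[-1.5, 2.1, 0, 0, 0, -9]
```

Request:
drive_tool(plan=[[-0.6,1.5,0,0,0,0],[-1.2,2.9,0,0,0,0],[-1.4,3.4,0,0,0,-2],[-1.6,3.7,0,0,0,-4],[-1.8,4.0,0,0,0,-6],[-1.9,4.2,0,0,0,-7],[-1.9,4.4,0,0,0,-8],[-2.0,4.5,0,0,0,-9],[-2.0,4.5,0,0,0,-9],[-2.0,4.5,0,0,0,-9],[-1.7,3.3,0,0,0,-9],[-1.5,1.5,0,0,0,-9]])

```text
time_s: 6.32
position: [0.5023, -0.1114, 0.1006]
eef_rot: [-0.0, 0.996, 0.093, -0.0]
contact_force: [-0.5, 0.1, 0.5]
opening: 0.0005
gripper_force: 0.0
```

Request:
drive_tool(plan=[[0,-3,2,0,0,0],[0,-6,5,0,0,0],[0,-10,9,0,0,0],[0,-14,12,0,0,0],[0,-18,12,0,0,0],[0,-20,12,0,0,0],[0,-20,12,0,0,0],[0,-20,12,0,0,0]])

```text
time_s: 6.98
position: [0.5014, -0.3136, 0.2204]
eef_rot: [-0.0, 0.996, 0.091, -0.0]
contact_force: [0.6, 0.9, -0.4]
opening: 0.0001
gripper_force: 0.0
```

```bash
python3 - <<'E'
from h import *
save('top','t5',(225,195,385,300),5)
s=ctrl.read_state(); print(s['time_s'],s['position'],s['contact_force'])
E
```

```text
7.0333 [ 0.50151209 -0.31209054  0.22011412] [0.33258838 0.45735986 0.06228881]
```

View pics/t5.png

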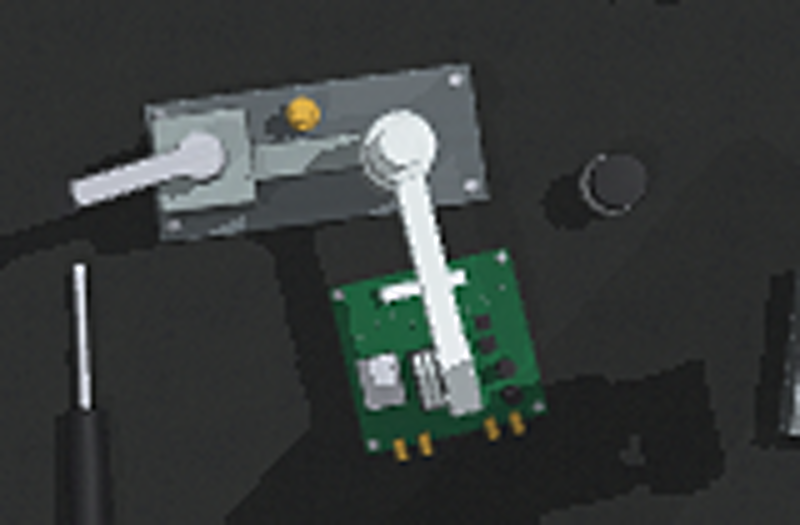

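The bar end is at about (466,413), which is roughly -167° against a target of -167.7°. I'll check that with a line fit along the bar.

```bash
python3 - <<'E'
from h import *
im=cv2.imread('pics/raw_t5.png').astype(int); g=im.min(2)
C=[]
for v in range(233,267):
    row=g[v,295:325]; c0=rc(400+ (v-231)/36*60,0)[0]
    xs=np.arange(295,325); k=(row>150)&(abs(xs-c0)<5)
    if k.sum()>=4: w=np.clip(row-90,0,120)*(abs(xs-c0)<6); C.append(onz('top',((w*xs).sum()/w.sum(),v),.125)[:2]) if not 250<=v<=256 else None
C=np.array(C); l=cv2.fitLine(C.astype(np.float32),cv2.DIST_HUBER,0,.01,.01).ravel(); a=np.degrees(np.arctan2(l[1],l[0]));print(len(C),a,l)
p=np.array([.5898,-.0363]);n=np.array([-l[1],l[0]]);print('line offset post mm',1e3*(l[2:]-p)@n,'offset hs mm',1e3*(l[2:]-[.4594,-.0647])@n)
E
```

```text
27 14.399563 [ 0.9685851   0.24868254  0.51294774 -0.05205277]
line offset post mm 3.8539146363342898 offset hs mm -1.0664729535972073
```

The line passes about 1 mm from the heat-sink centre, so I'll leave the arm there. Next is the lever: hinge at (0.581,0.075), pointing about 109°, pushed from its clockwise side.

Request:
drive_tool(plan=[[1,4,0,0,0,3],[2,8,0,0,0,6],[3,12,0,0,0,8],[4,16,0,0,0,8],[5,20,0,0,0,8],[6,24,0,0,0,8],[7,28,0,0,0,8],[8,32,0,0,0,8],[9,36,0,0,0,8],[10,40,0,0,0,8],[10.5,43,0,0,0,8],[10.5,45,0,0,0,8]])

```text
time_s: 8.03
position: [0.6065, 0.1428, 0.22]
eef_rot: [-0.0, 0.987, 0.163, -0.0]
contact_force: [-0.2, 0.1, 0.6]
opening: 0.0001
gripper_force: 0.0
```

Request:
drive_tool(plan=[[0,0,0,0,0,0],[0,0,0,0,0,0],[0,0,0,0,0,0]])

```text
time_s: 8.28
position: [0.6065, 0.1384, 0.2204]
eef_rot: [0.0, 0.987, 0.162, -0.0]
contact_force: [-0.8, -0.3, -0.9]
opening: 0.0004
gripper_force: 0.0
```

```bash
python3 - <<'E'
from h import *
print(ctrl.read_state()['position'],ctrl.read_state()['eef_rot'])
arc((.581,.075),.053,-.045,[109],109)
E
```

```text
[0.60653297 0.13838752 0.22037529] [ 7.46103142e-05  9.86858894e-01  1.61583954e-01 -3.77660971e-04]
[-0.0, 0.1, 0, 0, 0, 0]
```

Request:
drive_tool(plan=[[0,0,-4,0,0,0],[0,0,-8,0,0,0],[0,0,-10.5,0,0,0],[0,0,-12,0,0,0],[0,0,-12,0,0,0],[0,0,-12,0,0,0],[0,0,-12,0,0,0]])

```text
time_s: 8.87
position: [0.6078, 0.1381, 0.1022]
eef_rot: [0.0, 0.987, 0.161, 0.001]
contact_force: [0.7, -0.1, 0.0]
opening: 0.0004
gripper_force: 0.0
```

```bash
python3 - <<'E'
from h import *
print(ctrl.read_state()['position'])
arc((.581,.075),.053,-.0145,list(range(109,150,5)),109)
E
```

```text
[0.60780794 0.13814825 0.10215433]
[-3.0, -0.8, 0, 0, 0, 0]
[-3.5, -0.9, 0, 0, 0, 5]
[-4.0, -1.0, 0, 0, 0, 10]
[-4.4, -1.1, 0, 0, 0, 15]
[-4.9, -1.3, 0, 0, 0, 20]
[-5.3, -1.5, 0, 0, 0, 25]
[-5.7, -1.7, 0, 0, 0, 30]
[-6.1, -2.0, 0, 0, 0, 35]
[-6.5, -2.3, 0, 0, 0, 40]
```

Request:
drive_tool(plan=[[-1.5,-0.4,0,0,0,0],[-3.0,-0.8,0,0,0,0],[-3.5,-0.9,0,0,0,5],[-4.0,-1.0,0,0,0,10],[-4.4,-1.1,0,0,0,15],[-4.9,-1.3,0,0,0,20],[-5.3,-1.5,0,0,0,25],[-5.7,-1.7,0,0,0,30],[-6.1,-2.0,0,0,0,35],[-6.5,-2.3,0,0,0,40],[-6.5,-2.3,0,0,0,40],[-6.5,-2.3,0,0,0,40]])

```text
time_s: 9.87
position: [0.5428, 0.1156, 0.1021]
eef_rot: [0.0, 0.873, 0.488, 0.001]
contact_force: [0.6, -0.5, 0.3]
opening: 0.0007
gripper_force: 0.3
```

```bash
python3 - <<'E'
from h import *
print(ctrl.read_state()['position'])
arc((.581,.075),.053,-.0145,[152,155,158,161,164,167,170,173,175,177],149)
E
```

```text
[0.54283792 0.11562316 0.10208214]
[-0.2, -0.3, 0, 0, 0, 3]
[-0.4, -0.5, 0, 0, 0, 6]
[-0.6, -0.7, 0, 0, 0, 9]
[-0.7, -1.0, 0, 0, 0, 12]
[-0.9, -1.2, 0, 0, 0, 15]
[-1.0, -1.5, 0, 0, 0, 18]
[-1.2, -1.7, 0, 0, 0, 21]
[-1.3, -2.0, 0, 0, 0, 24]
[-1.3, -2.2, 0, 0, 0, 26]
[-1.4, -2.3, 0, 0, 0, 28]
```

Request:
drive_tool(plan=[[-0.2,-0.3,0,0,0,3],[-0.4,-0.5,0,0,0,6],[-0.6,-0.7,0,0,0,9],[-0.7,-1.0,0,0,0,12],[-0.9,-1.2,0,0,0,15],[-1.0,-1.5,0,0,0,18],[-1.2,-1.7,0,0,0,21],[-1.3,-2.0,0,0,0,24],[-1.3,-2.2,0,0,0,26],[-1.3,-2.2,0,0,0,26],[-1.3,-2.2,0,0,0,26]])

```text
time_s: 10.78
position: [0.5301, 0.0972, 0.1017]
eef_rot: [-0.001, 0.741, 0.671, 0.003]
contact_force: [1.4, 27.4, -0.2]
opening: 0.0003
gripper_force: 13.8
```

```bash
python3 - <<'E'
from h import *
save('scene','s6',(175,130,310,250),5)
s=ctrl.read_state();print(s['position'],s['contact_force'])
E
```

```text
[0.53007969 0.09724668 0.10166339] [ 1.6798469  26.94773778  0.30962653]
```

View pics/s6.png

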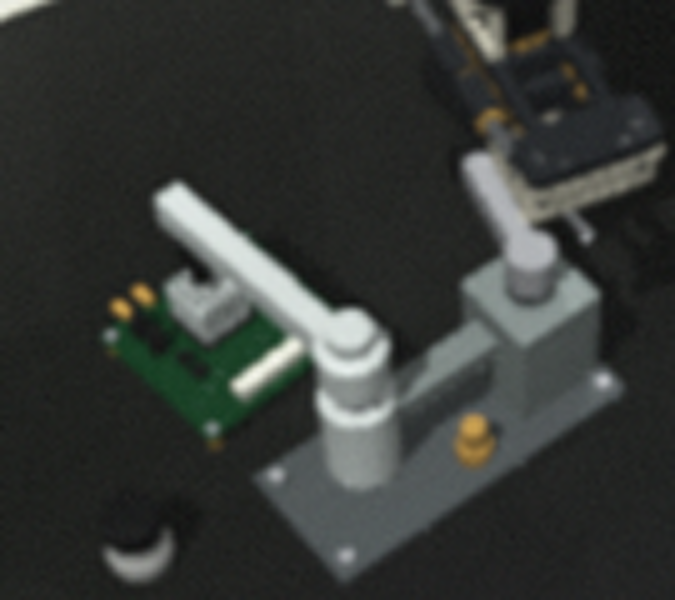

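The 27 N reading means the lever is against its stop. The arm is lowered, with the probe over the heat sink at (205,270). I'll back off and hand in after a check.

Request:
drive_tool(plan=[[0,1,0,0,0,0],[0.2,3,0,0,0,0],[0.2,5,1,0,0,0],[0.2,6,4,0,0,0],[0.2,8,8,0,0,0],[0.2,11,10,0,0,0],[0.2,14,10,0,0,0],[0.2,17,10,0,0,0],[0.2,20,10,0,0,0],[0.2,20,10,0,0,0],[0.2,20,10,0,0,0]])

```text
time_s: 11.75
position: [0.5309, 0.2947, 0.2009]
eef_rot: [0.0, 0.74, 0.673, 0.0]
contact_force: [0.7, -0.3, -0.5]
opening: 0.0003
gripper_force: 0.0
```

```bash
python3 - <<'E'
from h import *
save('top','t7',(225,195,385,300),5)
s=ctrl.read_state();print(s['time_s'],s['position'],s['contact_force'])
E
```

```text
11.8 [0.53102115 0.29373836 0.20079684] [-0.13582893 -0.72505231  0.17433469]
```

View pics/t7.png

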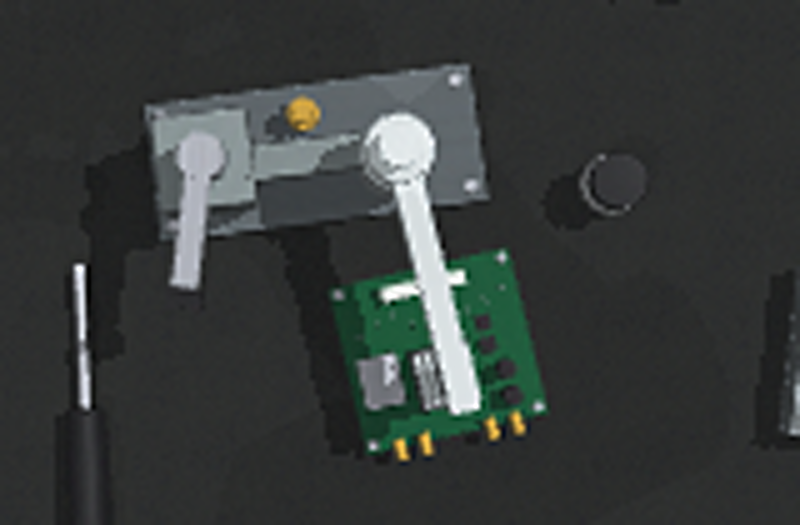

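The final view shows the lever at its stop, from (202,155) to (185,288). The arm still ends at (465,411) over the heat sink, and the jar, adapter and screwdriver haven't moved.

```bash
python3 -c "
from station import ctrl
print(ctrl.job_done())"
```

```text
the job is handed in; nothing more can be done
None
```

The job is handed in: the probe arm was pushed to within about 1–2 mm of the heat sink's centre (measured before lowering), then the lever was pushed to its stop to lower the probe; the board was not touched, and the jar, adapter and screwdriver are where they were.

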